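# Hold the purge key of the gas unit in the purge position

## Robot

A 6-joint arm with a two-finger parallel gripper is mounted at the origin on a cart in front of the work surface, level with it; the furniture and walls round the work are solid. World frame = base frame: x ahead of the robot, y to its left, z up, the work surface at z = 0. Lengths are in mm, angles in degrees, forces in N, time in s.
With the tool pointing down it reaches from about 300 to 850 mm from the base axis. Payload 4.2 kg.
Tool frame: the origin (TCP) lies at the very end of the fingers, on their centre line; the grasp point (between the pads) lies 19 mm behind it; x points along the fingers, y is the direction in which the jaws open and shut, and the axes are right-handed (so a half turn about x gives the same grasp; the last joint's range is limited). The gripper opens to 91 mm and grips with 3 to 60 N. Pads are 32 mm wide; open, the fingers measure 118 mm over their backs; the gripper's body (76 mm by 178 mm) begins 60 mm behind the grasp point.
Start: joints at [71.047, 18.312, 89.639, -0, 72.044, -1.146], TCP at [175.849, 547.467, 213.976] pointing down, gripper open.
Joint ranges: [-177.97, 177.97], [-48.28, 115.42], [12.27, 149.76], [-77.06, 257.06], [2.81, 150.46], [-146.56, 146.56]. Speed limits (degrees/s): [147.25, 147.25, 180, 180, 180, 180].

## Interface

Orientations are given as [roll, pitch, yaw] about the fixed x, y, z axes, in that order (R = Rz(yaw) Ry(pitch) Rx(roll)).
In Python, from workcell import sensors, grab_frame, job_done, finder gives the robot as it stands.
- The arm moves only by the tool play_rows, never from a script. Its argument "motion" is a list of rows, each a list of 5 numbers: the shift along the world's x, y, z in m, then the turn about the world's z in rad, then the opening, from 0 (shut) to 1 (fully open). In form: [[tx, ty, tz, roll, fingers], ...]. A call has exactly 8 rows; each row is the pose to reach, as a shift and turn from the pose commanded when the call began; what a row does not reach only later rows make up. A row lasts 1/12 s, in which the tool goes at most 41.7 mm and 7.16 degrees, less where a joint would pass 70% of its speed; a pose out of reach is approached as far as the arm can. A call with a gripper value outside its range is refused whole. The fingers move at their own pace and stop on an object; "squeeze" is the grip in N (left out, the last holds). Time passes only in rows, so rows that repeat a pose let the fingers close, or fill a call up. It gives the time, the measured TCP pose, the force and the opening at its end, in the units of the state.
- sensors.state(): the state, without advancing time (a new reading comes with each control period).
- grab_frame(name): name is "side" or "top" or "wrist"; returns a dict with "img" (400x640x3 uint8, blue, green, red), "fx", "fy", "cx", "cy" (pixels), "k1" (the pictures are not rectified: a ray, as slopes to the right and down, at radius r is drawn at 1 + k1 r^2 times it, then the intrinsics apply), "rvec" (rotation vector, rad) and "tvec" (3), from world to camera coordinates, as OpenCV has them; the wrist camera has in their place "tool_from_camera" (4x4, takes a point from camera to tool coordinates, whose origin is the TCP and whose axes are the tool frame's). Camera axes: x right, y down, z forward; pixel columns grow to the right and rows downward; lengths in mm; the calibration is good to about 2 mm. A picture is of the moment at which its call begins: read the wrist's pose just before it. There is no depth.
- job_done(): hands the job in, once; it reports no verdict.
Trained networks look in a picture, given as the dict that the camera call returned (one of the last four; its "shot" number tells which), for a name from the list of things; names that differ only in an ending like _2 or _b are one class to them, and where a whole thing is asked for, a point or a joint stands for the part that bears it (a point fixed in the world has none). Each returns a list of dicts, best first, with "conf" (0 to 1); they miss things now and then, are a little off and sometimes report something else, mostly with a low value. They report only what shows in the picture. A call takes as long as a camera call.
- finder.spot_in(picture, label): "point" ([column, row] in pixels, amid what is visible of it).
- finder.spot_point(picture, label): "point" ([column, row] in pixels: a listed point, or the origin of a listed thing).
The state is a dict: "time_s": time; "qpos": joint angles; "qvel": joint speeds; "effort": joint torques, N m; "ee_pos": TCP position; "ee_rot": TCP orientation; "force": force on the tool from outside, world axes, zero at the start; "torque": the same for the moment, N m; "gripper_width": finger opening in mm.
Only numpy, scipy, OpenCV 4.12 (cv2) and the standard library are available. Lean on these libraries where they do the work, as an engineer would, in place of code of your own. Each camera call takes 0.05 s, during which the arm holds its last target.

## Task

First turn the dial of the gas unit to the three-dot mark. Then take the winged purge key that stands on the grey sheet, put its two lugs through the notches of the unit's round port, push it down fully home against the spring and, keeping it down, turn it a quarter turn clockwise (seen from above) to the stop. The key springs up and part way back if let go, so finish while still gripping it there, pressed fully home and turned; leave the plug with the round head and everything else standing where it is.

Things in the scene. Friction and masses are not known exactly. Their poses are not given: they have to be found in the camera images.
- gas_unit: Fixed low white box with an aluminium top, 150 (x) x 290 (y) x 40 mm high; origin under its centre, x axis away from its front, y to its left, z up. The dial axis is at its (0, -70) mm; the round steel port, 64 mm across and 75 mm high above the worktop, is at (0, +70) mm. It stands on the bare worktop.
- port_mouth (a point): Centre of the port's opening, in its top face, 75 mm above the worktop; axes as the gas unit's. The opening is a 30 mm hole in a 5 mm thick lip, with two opposite notches, 11 mm wide, reaching past 23 mm from the centre, along +x and -x of this frame. Below the lip the key's lugs can turn clockwise only; the flange resting on the face is fully home.
- port_plunger (a joint): Sprung plunger in the port, m pressed down: 0 at rest (its top 12 mm below the mouth, about 3 N), 0.010 to 0.011 with the key fully home (about 9 N). It lifts a turned key that is let go by about 4 mm, till its lugs meet the lip.
- port_rotor (a joint): Sprung rotor under the port's lip, rad clockwise: 0 at rest, 1.42 at the stop (key turned a quarter turn from the notches). The lugs turn freely for the first 0.15 rad, then drive it against 0.03 to 0.09 N m; it turns a key that is let go part way back.
- dial (a joint): Selector dial, rad clockwise from above: 0 = one dot, 0.698 = two dots, 1.396 = three dots, 2.094 = four dots. It clicks (a sprung detent of up to about 0.1 N m) into these places.
- dial_grip (a point): On the dial's axis, 68 mm above the worktop, turning with the dial; x points along the bar to its pointer end (white line), z up. The black bar is 42 mm long (x), 12 mm thick (y), from 46 to 77 mm above the worktop, on a disc 42 mm across over the 40 mm high box. The dots lie 42 mm from the axis.
- purge_key: Loose steel bayonet plug, about 100 g, 62 mm high, upright on the 6 mm thick grey sheet; origin at its foot's centre. Barrel 26 mm across; two lugs 7 mm wide, 8 to 14 mm above the foot, stick out along +x and -x to 21 mm from the axis; flange 35 mm across from 23 to 28 mm; above it, 28 to 62 mm, a flat wing to grip, 38 mm long (x), 12 mm thick (y). A half turn makes no difference.
- dust_plug: Loose steel plug of the same barrel and flange, 61 mm high, but without lugs and with a round head of 32 mm diameter instead of the wing; origin at the centre of its foot. To be left alone.
- timer_1: Loose white kitchen-style timer, 70 x 62 x 18 mm, bystander; origin at its foot.
- marker_1: Loose marker pen lying, 17 x 136 x 18 mm, bystander; origin at its underside's centre.
- beaker_1: Loose glass beaker, 62 mm across, 80 mm high, bystander; origin at its foot.
- petri_1: Loose petri dish, 69 mm across, 16 mm high, bystander; origin at its foot.

How it is judged (in metres and radians):
On the way, in this order (a step that is already met when the one before it is completed fails the run):
1. the dial stands at the three-dot mark, the key not yet in the port (value of joint dial between 1.196 and 1.596 rad and horizontal distance between purge_key and port_mouth above 0.06 m), for 0.2 s.
2. the key is pushed home in the port, not yet turned (z of purge_key in the frame of port_mouth below -0.0205 m and horizontal distance between purge_key and port_mouth below 0.005 m and angle between purge_key's own z axis and vertical below 0.12 rad and value of joint port_rotor below 0.5 rad), for 0.1 s.
3. the key is turned to the stop while pressed home (z of purge_key in the frame of port_mouth below -0.0205 m and horizontal distance between purge_key and port_mouth below 0.005 m and angle between purge_key's own z axis and vertical below 0.12 rad and value of joint port_rotor above 1.2 rad), for 0.2 s.
At the end, for the whole second after the job is handed in: Dial within 0.2 rad of the three-dot mark; key gripped (fingers over 2 N), upright within 0.12 rad and within 5 mm of the port axis, flange within 2.5 mm of the port face, plunger pressed over 8.5 mm, rotor past 1.2 rad of 1.42, key still; all held through the last second (all of step 3 and value of joint dial between 1.196 and 1.596 rad and value of joint port_plunger above 0.0085 m and contact force between the fingers and purge_key above 2 N and linear speed of purge_key below 0.02 m/s); the arm keeps its last pose, push and grip.
It fails at once if a bystander or the round-headed plug is moved by more than 3 cm (distance of any of timer_1, marker_1, beaker_1, petri_1, dust_plug from where it was at the start of the episode above 0.03 m).
It also fails if it takes over 58 s, if anything falls off the work surface, if the arm or the gripper's body presses on something with over 40 N, if the wrist force passes 120 N, or if a joint passes its speed limit or range.

## Working session

There is one attempt and no reset: what is moved stays moved. The work goes in short steps, Python scripts to look and compute and a tool call to move; the robot and the scene stay as the last step left them, time stands still between calls to the robot, and variables do not carry over. Pictures are saved under pics/ and viewed, and the job is handed in when it is done.

Besides the shell and the picture viewer there is one more tool, called after "Call:" as a command line: name --pt "numbers of a row" for each row, then --argument value for the rest. play_rows: Moves the arm, as the interface text tells. Its arguments: {"type":"object","properties":{"motion":{"type":"array","items":{"type":"array","items":{"type":"number"}}},"squeeze":{"type":"number"}},"required":["motion"]}

```bash
mkdir -p pics; ls; cat > h.py <<'E'
import numpy as np, cv2
from scipy.spatial.transform import Rotation as R
from workcell import sensors, grab_frame, job_done, finder
def cam(f,st=None):
    K=(f["fx"],f["fy"],f["cx"],f["cy"],f["k1"])
    if "rvec" in f:
        Rm=cv2.Rodrigues(np.array(f["rvec"],float))[0]; t=np.array(f["tvec"],float).ravel()
    else:
        T=np.eye(4); T[:3,:3]=R.from_euler('xyz',st["ee_rot"],degrees=True).as_matrix(); T[:3,3]=st["ee_pos"]
        M=np.linalg.inv(T@np.array(f["tool_from_camera"])); Rm=M[:3,:3]; t=M[:3,3]
    return K,Rm,t
def dist(f): return np.array([[f["fx"],0,f["cx"]],[0,f["fy"],f["cy"]],[0,0,1.]]),np.array([f["k1"],0,0,0,0.])
def pix2z(f,p,z,st=None):
    K,Rm,t=cam(f,st); A,D=dist(f)
    u=cv2.undistortPoints(np.array([[p]],float),A,D)[0,0]
    d=Rm.T@np.array([u[0],u[1],1]); o=-Rm.T@t
    return o+d*(z-o[2])/d[2]
def proj(f,P,st=None):
    K,Rm,t=cam(f,st); A,D=dist(f)
    return cv2.projectPoints(np.array(P,float).reshape(-1,1,3),cv2.Rodrigues(Rm)[0],t,A,D)[0].reshape(-1,2)
E
python3 - <<'E'
from h import *
for n in ["top","side","wrist"]:
    st=sensors.state(); f=grab_frame(n); cv2.imwrite(f"pics/{n}0.png",f["img"])
    Kk,Rm,t=cam(f,st); print(n,"cam at",-Rm.T@t,f["fx"],f["k1"])
    for l,z in [("gas_unit",0),("port_mouth",75),("dial_grip",68),("purge_key",6),("dust_plug",6),("timer_1",0),("marker_1",0),("beaker_1",0),("petri_1",0)]:
        r=finder.spot_point(f,l)
        for q in r[:2]: print(l,round(q["conf"],2),np.round(q["point"],1),np.round(pix2z(f,q["point"],z,st),1))
print(st)
E
```

```text
pics
top cam at [ 487.88666081   72.70777275 1051.91417674] 409.26334323251194 0.034043264850327416
gas_unit 0.9 [399.7 221.7] [ 572.7 -190.7    0. ]
port_mouth 0.92 [382.3 223.5] [ 561.1 -129.8   75. ]
dial_grip 0.8 [437.2 215.4] [ 585.2 -265.6   68. ]
dial_grip 0.73 [234.4 206.6] [592.3 226.3  68. ]
purge_key 0.74 [232.5 205.4] [601.8 241.    6. ]
dust_plug 0.48 [295.9 252.9] [485.5  75.9   6. ]
timer_1 0.68 [241.2 252.1] [484.2 214.4   0. ]
marker_1 0.59 [182.4 255. ] [473.6 360.3   0. ]
beaker_1 0.97 [289.3 171.4] [695.9  99.4   0. ]
beaker_1 0.22 [293.6 255.4] [479.   81.6   0. ]
petri_1 0.89 [177.1 219.4] [562.7 379.1   0. ]
side cam at [ 563.10320368 1075.82769437  556.34075349] 465.5993151924093 0.04427546414287745
gas_unit 0.67 [328.  186.6] [ 585.8 -192.3    0. ]
port_mouth 0.83 [333.4 171.2] [ 570.6 -128.6   75. ]
dial_grip 0.73 [326.8 155.5] [ 592.9 -273.7   68. ]
dial_grip 0.73 [330.2 187.8] [577.1 -29.9  68. ]
purge_key 0.78 [319.4 263.6] [593.2 233.3   6. ]
purge_key 0.73 [363.8 258.4] [497.  206.8   6. ]
dust_plug 0.51 [366.1 229.1] [485.7  73.5   6. ]
timer_1 0.84 [3
[... 253 characters left out ...]
59565  383.88524749] 353.4502040147266 -0.0557757953000515
{'time_s': 1.0, 'qpos': array([ 7.10472747e+01,  1.83080210e+01,  8.96394988e+01, -8.38565971e-04,
        7.20427996e+01, -1.14535744e+00]), 'qvel': array([-0.02571023,  0.08096361, -0.06829375, -0.09187188, -0.05452235,
       -0.0369368 ]), 'effort': array([ 7.22408622e-04, -4.12352443e+01, -2.32238942e+01,  7.27661513e-02,
        3.74781608e-02, -1.36856593e-05]), 'ee_pos': array([175.84819327, 547.46572223, 214.01146231]), 'ee_rot': array([84.1436653 , 89.99028655, 66.33655591]), 'force': array([-0.56364874,  0.49072763,  0.48806914]), 'torque': array([-0.01470778, -0.00701973, -0.01735768]), 'gripper_width': 91.56087033623649}
```

```bash
python3 - <<'E'
import cv2
a=cv2.imread("pics/top0.png"); cv2.imwrite("pics/topc.png",cv2.resize(a[140:300,150:470],(800,400),interpolation=cv2.INTER_CUBIC))
a=cv2.imread("pics/side0.png"); cv2.imwrite("pics/sidec.png",cv2.resize(a[120:320,220:460],(720,600),interpolation=cv2.INTER_CUBIC))
E
```

```text
(no output)
```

View pics/topc.png

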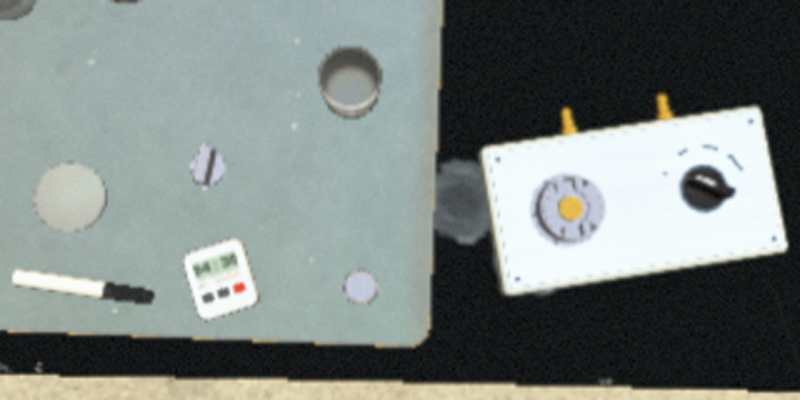

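View pics/sidec.png

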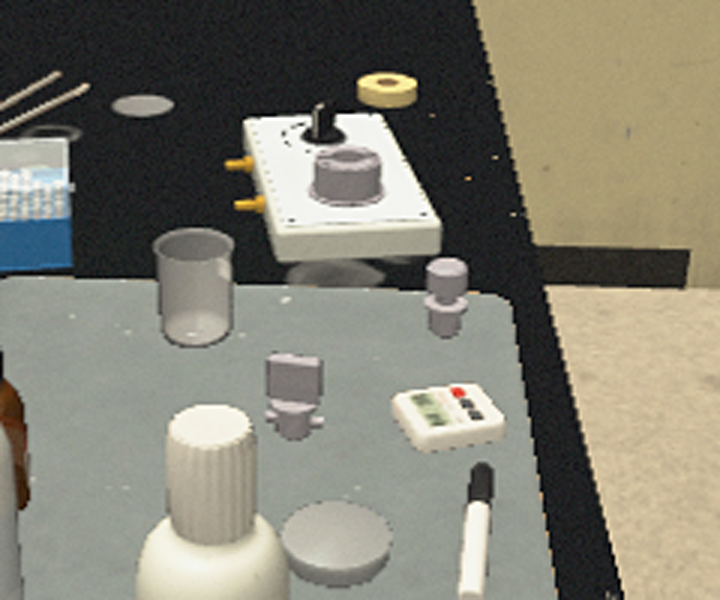

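View pics/wrist0.png

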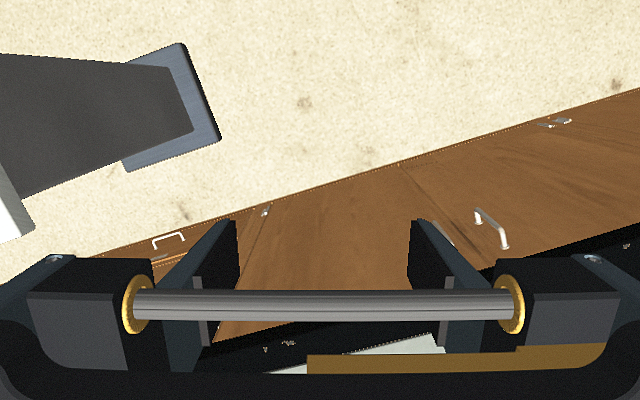

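View pics/top0.png

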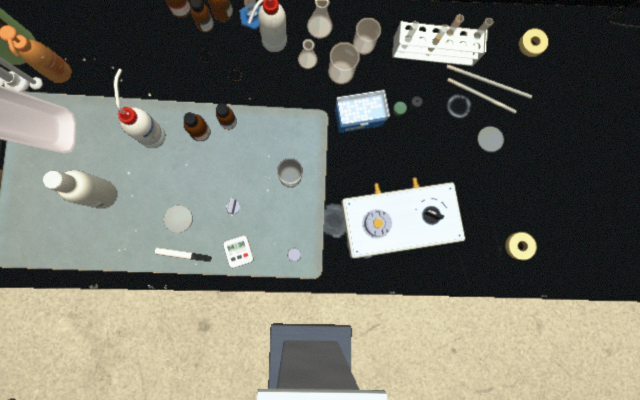

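View pics/side0.png

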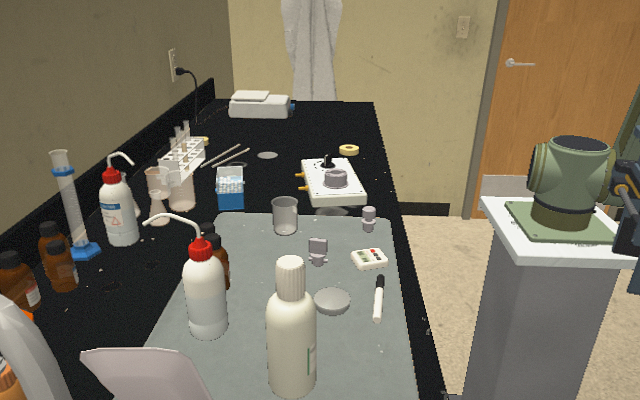

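```bash
python3 - <<'E'
from h import *
st=sensors.state();print(st["time_s"]);M=R.from_euler('xyz',st["ee_rot"],degrees=True).as_matrix();print(M.round(3))
E
```

```text
1.5
[[ 0.     0.306  0.952]
 [ 0.     0.952 -0.306]
 [-1.     0.     0.   ]]
```

Call:
play_rows --pt "0.014 -0.035 0 -0.068 1" --pt "0.03 -0.07 0 -0.137 1" --pt "0.045 -0.107 0 -0.205 1" --pt "0.06 -0.142 0 -0.273 1" --pt "0.075 -0.178 0 -0.342 1" --pt "0.09 -0.214 0 -0.41 1" --pt "0.106 -0.25 0 -0.478 1" --pt "0.121 -0.285 0 -0.547 1"

```text
time_s: 2.17
ee_pos: [297.2, 260.7, 214.2]
ee_rot: [75.4, 89.9, 26.1]
force: [0.6, 0.5, 0.1]
gripper_width: 91.2
```

Call:
play_rows --pt "0.014 -0.035 0 -0.068 1" --pt "0.03 -0.07 0 -0.137 1" --pt "0.045 -0.107 0 -0.205 1" --pt "0.06 -0.142 0 -0.273 1" --pt "0.075 -0.178 0 -0.342 1" --pt "0.09 -0.214 0 -0.41 1" --pt "0.106 -0.25 0 -0.478 1" --pt "0.121 -0.285 0 -0.547 1"

```text
time_s: 2.83
ee_pos: [418.3, -24.7, 214.3]
ee_rot: [81.8, 89.9, 1.0]
force: [0.2, 0.5, -1.0]
gripper_width: 91.4
```

Call:
play_rows --pt "0.014 -0.035 0 -0.068 1" --pt "0.03 -0.07 0 -0.137 1" --pt "0.045 -0.107 0 -0.205 1" --pt "0.06 -0.142 0 -0.273 1" --pt "0.075 -0.178 0 -0.342 1" --pt "0.09 -0.214 0 -0.41 1" --pt "0.121 -0.285 0 -0.547 1" --pt "0.121 -0.285 0 -0.547 1"

```text
time_s: 3.5
ee_pos: [539.5, -310.2, 213.9]
ee_rot: [70.0, 90.0, -42.1]
force: [0.5, -0.2, 0.9]
gripper_width: 91.2
```

```bash
cat > look.py <<'E'
import sys
from h import *
def look(tag,items,n="wrist"):
    st=sensors.state(); f=grab_frame(n); cv2.imwrite(f"pics/{tag}.png",f["img"])
    M=R.from_euler('xyz',st["ee_rot"],degrees=True).as_matrix()
    print("t",st["time_s"],"tcp",st["ee_pos"].round(1),"psi",np.degrees(np.arctan2(M[1,1],M[0,1])).round(2),"q",st["qpos"].round(1),"F",st["force"].round(1),"w",round(st["gripper_width"],1))
    for l,z in items:
        for q in finder.spot_point(f,l)[:2]: print(l,round(q["conf"],2),np.round(q["point"],1),np.round(pix2z(f,q["point"],z,st),1))
    import pickle; pickle.dump((st,f),open(f"pics/{tag}.pkl","wb"))
    return st,f
E
python3 - <<'E'
from look import *
look("w1",[("gas_unit",0),("port_mouth",75),("dial_grip",68)])
E
```

```text
t 3.5 tcp [ 539.5 -310.2  213.9] psi -22.13 q [-31.   22.6  83.1  -0.   74.2  -8.8] F [ 0.5 -0.2  0.9] w 91.2
gas_unit 0.73 [313.   42.1] [ 577.1 -190.6    0. ]
dial_grip 0.98 [351.6 103.3] [ 588.2 -256.6   68. ]
```

View pics/w1.png

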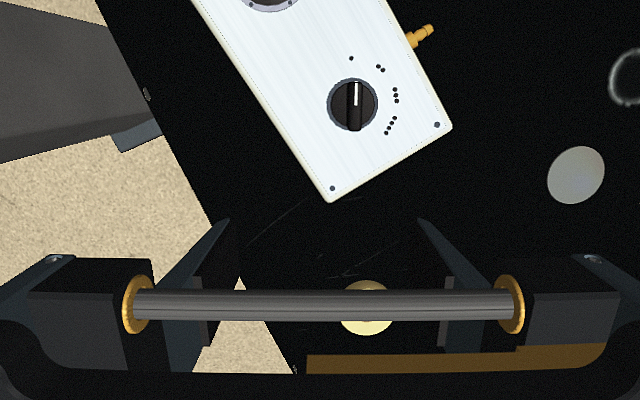

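```bash
python3 - <<'E'
from h import *
import pickle
st,f=pickle.load(open("pics/w1.pkl","rb"))
cv2.imwrite("pics/w1c.png",cv2.resize(f["img"][30:160,280:460],(720,520),interpolation=cv2.INTER_CUBIC))
P=lambda p,z:pix2z(f,p,z,st)[:2]
D=np.array([P((351,58),40),P((380.5,68),40),P((395.7,95.5),40),P((390.2,126),40)])
print(D.round(1))
# circle fit r=42
from scipy.optimize import least_squares
r=least_squares(lambda c:np.hypot(*(D-c).T)-42,[588,-262]);c=r.x;print(c,r.fun,np.degrees(np.arctan2(*(D-c).T[::-1])))
a,b=P((356,82),77),P((353.5,130),77);print("bar",a,b,(a+b)/2,np.degrees(np.arctan2(*(a-b)[::-1])))
a,b=P((453,126),40),P((329,203),40);print("corner",a,b,np.hypot(*(a-b)),np.degrees(np.arctan2(*(a-b)[::-1])))
E
```

```text
[[ 603.7 -220.6]
 [ 625.9 -238.9]
 [ 630.9 -267.6]
 [ 616.7 -292.8]]
[ 589.7666401  -260.34166264] [ 0.13408605  0.00037242 -0.17829027  0.20518913] [ 70.76005524  30.66829988 -10.04542974 -50.30587628]
bar [ 597.29320777 -240.96044042] [ 581.23988791 -277.52665877] [ 589.26654784 -259.2435496 ] 66.2975404056626
corner [ 673.75336581 -315.53404646] [ 532.71229516 -343.67385235] 143.8208339757328 11.283209018388252
```

View pics/w1c.png

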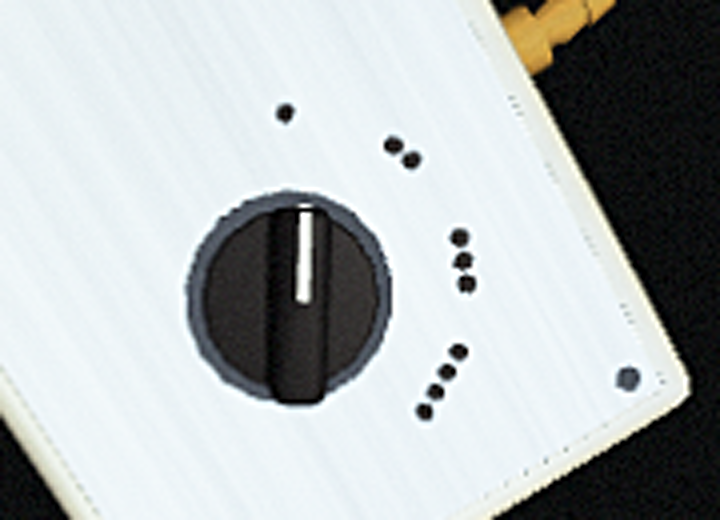

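Call:
play_rows --pt "0.017 0.017 0 0.01 1" --pt "0.034 0.034 0 0.02 1" --pt "0.05 0.05 -0.02 0.03 1" --pt "0.05 0.05 -0.055 0.03 1" --pt "0.05 0.05 -0.09 0.03 1" --pt "0.05 0.05 -0.12 0.03 1" --pt "0.05 0.05 -0.148 0.03 0.8" --pt "0.05 0.05 -0.162 0.03 0.6" --squeeze 15

```text
time_s: 4.37
ee_pos: [586.2, -254.7, 48.8]
ee_rot: [-97.2, 89.6, 152.8]
force: [-0.3, 0.4, -0.9]
gripper_width: 80.8
```

Call:
play_rows --pt "0 0 0 0 0" --pt "0 0 0 0 0" --pt "0 0 0 0 0" --pt "0 0 0 0 0" --pt "0 0 0 0 0" --pt "0 0 0 0 0" --pt "0 0 0 0 0" --pt "0 0 0 0 0" --squeeze 15

```text
time_s: 5.03
ee_pos: [589.0, -257.7, 52.4]
ee_rot: [86.8, 90.0, -23.3]
force: [0.8, -0.0, 0.1]
gripper_width: 27.2
```

Call:
play_rows --pt "0 -0.002 -0.001 0 0" --pt "0 -0.002 -0.001 0 0" --pt "0 -0.002 -0.001 0 0" --pt "0 -0.002 -0.001 0 0" --pt "0 -0.002 -0.001 0 0" --pt "0 -0.002 -0.001 -0.04 0" --pt "0 -0.002 -0.001 -0.1 0" --pt "0 -0.002 -0.001 -0.18 0" --squeeze 15

```text
time_s: 5.7
ee_pos: [589.7, -260.1, 50.9]
ee_rot: [85.4, 89.9, -35.2]
force: [3.3, -2.4, -5.3]
gripper_width: 12.1
```

Call:
play_rows --pt "0 0 0 -0.09 0" --pt "0 0 0 -0.18 0" --pt "0 0 0 -0.27 0" --pt "0 0 0 -0.36 0" --pt "0 0 0 -0.45 0" --pt "0 0 0 -0.54 0" --pt "0 0 0 -0.62 0" --pt "0 0 0 -0.7 0"

```text
time_s: 6.37
ee_pos: [590.0, -260.5, 50.9]
ee_rot: [121.3, 89.8, -39.4]
force: [3.7, -4.3, -3.2]
gripper_width: 12.0
```

Call:
play_rows --pt "0 0 0 -0.09 0" --pt "0 0 0 -0.18 0" --pt "0 0 0 -0.27 0" --pt "0 0 0 -0.36 0" --pt "0 0 0 -0.44 0" --pt "0 0 0 -0.51 0" --pt "0 0 0 -0.53 0" --pt "0 0 0 -0.53 0"

```text
time_s: 7.03
ee_pos: [590.0, -260.8, 50.9]
ee_rot: [146.1, 89.8, -44.8]
force: [4.0, -4.4, -3.7]
gripper_width: 12.0
```

```bash
python3 - <<'E'
from look import *
look("w2",[])
E
```

```text
t 7.0333 tcp [ 590.  -260.8   50.9] psi -100.92 q [-24.8  32.   92.3  -0.1  55.5  76.1] F [ 4.  -4.4 -3.7] w 12.0
```

View pics/w2.png

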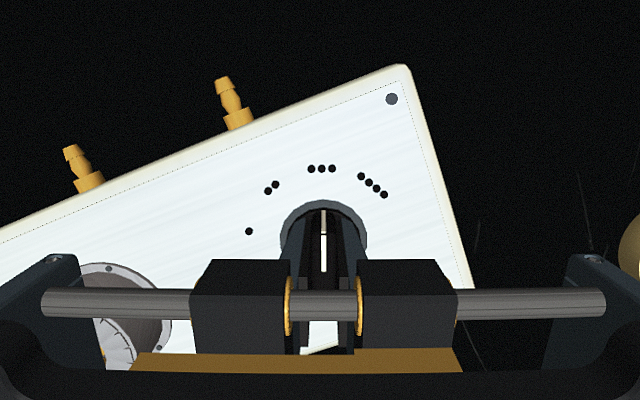

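Call:
play_rows --pt "0 0 0 0 0.5" --pt "0 0 0 0 0.5" --pt "0 0 0 0 0.5" --pt "0 0 0.005 0 0.6" --pt "0 0 0.03 0 0.8" --pt "0 0 0.07 0.1 1" --pt "0 0 0.11 0.22 1" --pt "0 0 0.15 0.34 1"

```text
time_s: 7.75
ee_pos: [588.2, -259.0, 202.9]
ee_rot: [-38.1, 89.9, 150.8]
force: [1.2, -0.0, -0.1]
gripper_width: 62.4
```

```bash
python3 - <<'E'
from look import *
st,f=look("w3",[])
# footprint in tool yz-plane for psi: 
T=np.eye(4); 
for psi in (100,90):
    a=np.radians(psi); y=np.array([np.cos(a),np.sin(a),0]); x=np.array([0,0,-1.]); z=np.cross(x,y)
    M=np.column_stack([x,y,z])
    s2={"ee_rot":R.from_matrix(M).as_euler('xyz',degrees=True),"ee_pos":np.array([0,0,200.])}
    for zz in (75,60):
        for p in [(320,60),(320,120),(320,180),(320,240)]: print(psi,zz,p,pix2z(f,p,zz,s2)[:2].round(1))
E
```

```text
t 7.75 tcp [ 588.2 -259.   202.9] psi -81.07 q [-24.8  24.9  81.1   0.   74.1  56.3] F [ 1.2 -0.  -0.1] w 62.4
100 75 (320, 60) [-99.9 -20.8]
100 75 (320, 120) [-53.7 -12.7]
100 75 (320, 180) [-3.3 -3.9]
100 75 (320, 240) [52.7  5.9]
100 60 (320, 60) [-100.8  -21.1]
100 60 (320, 120) [-52.2 -12.6]
100 60 (320, 180) [ 0.8 -3.3]
100 60 (320, 240) [59.7  7. ]
90 75 (320, 60) [-102.    -3.2]
90 75 (320, 120) [-55.1  -3.2]
90 75 (320, 180) [-3.9 -3.2]
90 75 (320, 240) [52.9 -3.3]
90 60 (320, 60) [-102.9   -3.3]
90 60 (320, 120) [-53.6  -3.3]
90 60 (320, 180) [ 0.3 -3.4]
90 60 (320, 240) [60.  -3.4]<sys>:0: UserWarning: Gimbal lock detected. Setting third angle to zero since it is not possible to uniquely determine all angles.
```

View pics/w3.png

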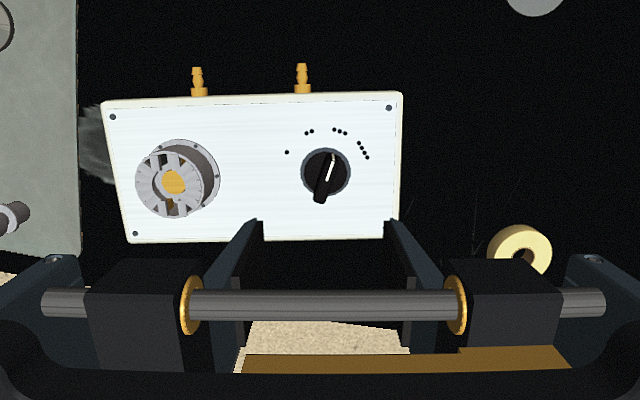

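Call:
play_rows --pt "-0.003 0.017 0 0.124 1" --pt "-0.006 0.034 0 0.248 1" --pt "-0.008 0.051 0 0.372 1" --pt "-0.011 0.068 0 0.496 1" --pt "-0.014 0.085 0 0.62 1" --pt "-0.017 0.102 0 0.744 1" --pt "-0.019 0.119 0 0.868 1" --pt "-0.022 0.136 0 0.992 1"

```text
time_s: 8.47
ee_pos: [566.4, -122.5, 201.2]
ee_rot: [169.7, 90.0, 55.4]
force: [-0.7, 0.0, 0.2]
gripper_width: 91.1
```

Call:
play_rows --pt "0 0 0 0.124 1" --pt "0 0 0 0.248 1" --pt "0 0 0 0.372 1" --pt "0 0 0 0.496 1" --pt "0 0 0 0.62 1" --pt "0 0 0 0.744 1" --pt "0 0 0 0.868 1" --pt "0 0 0 0.992 1"

```text
time_s: 9.13
ee_pos: [566.5, -123.3, 201.2]
ee_rot: [175.9, 90.0, 118.5]
force: [-0.6, -0.2, -0.4]
gripper_width: 91.2
```

Call:
play_rows --pt "0 0 0 0.124 1" --pt "0 0 0 0.248 1" --pt "0 0 0 0.372 1" --pt "0 0 0 0.496 1" --pt "0 0 0 0.62 1" --pt "0 0 0 0.744 1" --pt "0 0 0 0.868 1" --pt "0 0 0 0.992 1"

```text
time_s: 9.8
ee_pos: [566.5, -123.3, 201.2]
ee_rot: [128.8, 90.0, 128.2]
force: [-0.3, -0.5, 0.4]
gripper_width: 91.1
```

Call:
play_rows --pt "0 0 0 0.1 1" --pt "0 0 0 0.17 1" --pt "0 0 0 0.18 1" --pt "0 0 0 0.18 1" --pt "0 0 0 0.18 1" --pt "0 0 0 0.18 1" --pt "0 0 0 0.18 1" --pt "0 0 0 0.18 1"

```text
time_s: 10.47
ee_pos: [566.8, -123.5, 201.0]
ee_rot: [76.1, 90.0, 85.5]
force: [-0.7, -0.8, -0.3]
gripper_width: 91.2
```

```bash
python3 - <<'E'
from look import *
st,f=look("w4",[("port_mouth",75),("dial_grip",68),("gas_unit",0)])
cv2.imwrite("pics/w4c.png",cv2.resize(f["img"][110:250,230:410],(771,600),interpolation=cv2.INTER_CUBIC))
E
```

```text
t 10.4667 tcp [ 566.8 -123.5  201. ] psi 99.38 q [ -13.4   19.3   90.2    0.    70.6 -112.8] F [-0.7 -0.8 -0.3] w 91.2
port_mouth 0.59 [328.7 182.3] [ 564.9 -117.8   75. ]
dial_grip 0.78 [167.9 180.5] [ 588.8 -260.1   68. ]
gas_unit 0.68 [257.9 166.4] [ 580.5 -191.3    0. ]
```

View pics/w4.png

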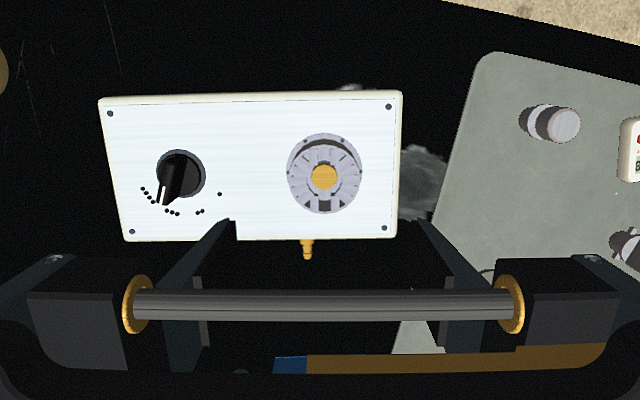

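View pics/w4c.png

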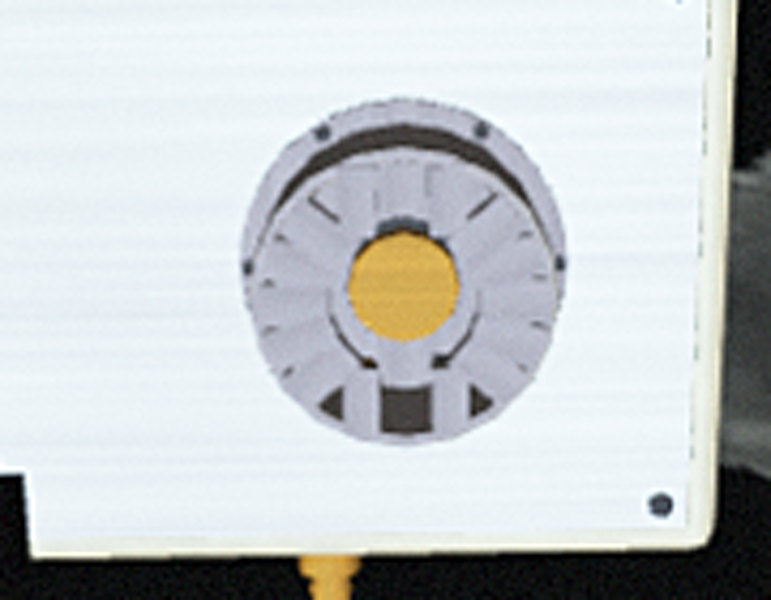

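```bash
cat > ov.py <<'E'
from h import *
import pickle,sys
def overlay(tag,cx,cy,yaw,out,box=(275,125,375,225),s=6,extra=[]):
    st,f=pickle.load(open(f"pics/{tag}.pkl","rb"))
    x0,y0,x1,y1=box
    im=cv2.resize(f["img"][y0:y1,x0:x1],None,fx=s,fy=s,interpolation=cv2.INTER_CUBIC)
    c,sn=np.cos(np.radians(yaw)),np.sin(np.radians(yaw))
    W=lambda P:np.array([[cx+c*p[0]-sn*p[1],cy+sn*p[0]+c*p[1],p[2]] for p in P])
    th=np.linspace(0,2*np.pi,73)
    curves=[[(32*np.cos(t),32*np.sin(t),75) for t in th],[(15*np.cos(t),15*np.sin(t),75) for t in th],
      [(14,5.5,75),(23,5.5,75),(23,-5.5,75),(14,-5.5,75)],[(-14,5.5,75),(-23,5.5,75),(-23,-5.5,75),(-14,-5.5,75)]]+extra
    for C in curves:
        p=(proj(f,W(C),st)-[x0-.5,y0-.5])*s
        cv2.polylines(im,[p.round().astype(int)],False,(0,0,255),1)
    cv2.imwrite(out,im)
E
python3 - <<'E'
from ov import *
overlay("w4",565.5,-122,10,"pics/w4o.png")
E
```

```text
(no output)
```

View pics/w4o.png

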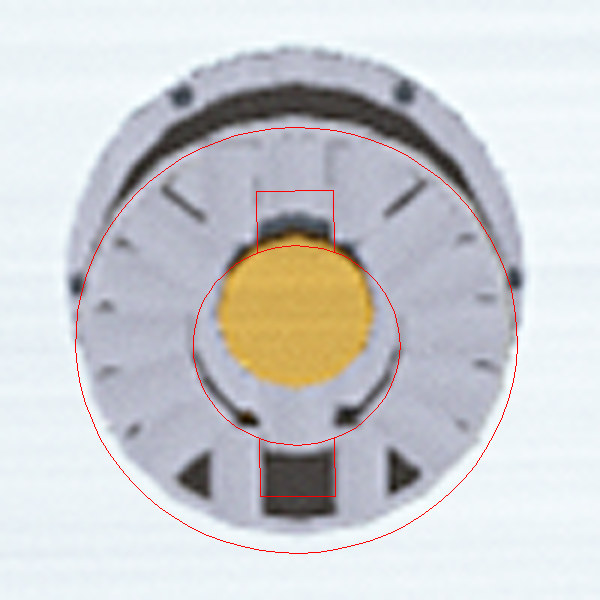

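Call:
play_rows --pt "0.016 -0.002 -0.01 0.01 1" --pt "0.034 -0.002 -0.02 0.01 1" --pt "0.05 -0.003 -0.03 0.01 1" --pt "0.068 -0.003 -0.04 0.01 1" --pt "0.084 -0.003 -0.05 0.01 1" --pt "0.084 -0.003 -0.06 0.01 1" --pt "0.084 -0.003 -0.06 0.01 1" --pt "0.084 -0.003 -0.06 0.01 1"

```text
time_s: 11.33
ee_pos: [649.7, -126.4, 140.2]
ee_rot: [158.9, 89.8, 168.9]
force: [-0.8, 0.2, -0.9]
gripper_width: 91.3
```

```bash
python3 - <<'E'
from look import *
st,f=look("w5",[("port_mouth",75),("dial_grip",68)])
print(proj(f,[[565.5,-122,75]],st))
from ov import overlay
overlay("w5",565.5,-122,10,"pics/w5o.png",box=(245,10,395,140),s=5)
E
```

```text
t 11.3333 tcp [ 649.7 -126.4  140.2] psi 99.98 q [ -12.    29.    83.4   -0.    67.8 -112. ] F [-0.8  0.2 -0.9] w 91.3
port_mouth 0.74 [354.2  84.8] [ 564.2 -120.2   75. ]
dial_grip 0.64 [140.2  85.9] [ 588.7 -260.4   68. ]
[[351.09471143  86.39041693]]
```

View pics/w5.png

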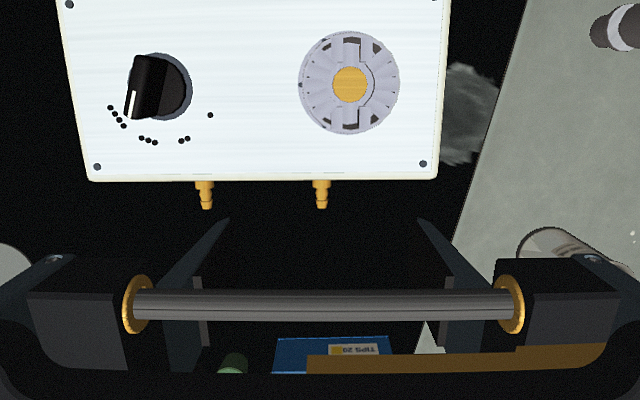

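View pics/w5o.png

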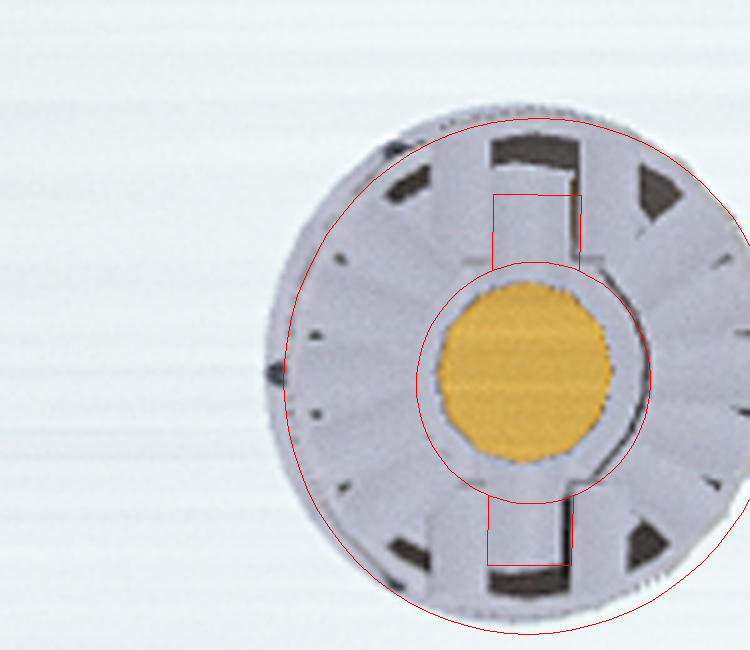

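Call:
play_rows --pt "-0.005 0.03 0.02 0 1" --pt "-0.01 0.065 0.035 0 1" --pt "-0.015 0.1 0.05 0 1" --pt "-0.02 0.138 0.055 0 1" --pt "-0.026 0.176 0.055 0 1" --pt "-0.03 0.214 0.055 0 1" --pt "-0.034 0.252 0.055 0 1" --pt "-0.038 0.29 0.055 0 1"

```text
time_s: 12.15
ee_pos: [612.2, 165.0, 197.5]
ee_rot: [5.5, 89.9, 15.4]
force: [0.9, -0.4, 0.8]
gripper_width: 90.9
```

Call:
play_rows --pt "-0.003 0.025 0 0 1" --pt "-0.006 0.05 0 0 1" --pt "-0.01 0.07 0 0 1" --pt "-0.01 0.075 0 0 1" --pt "-0.01 0.075 0 0 1" --pt "-0.01 0.075 0 0 1" --pt "-0.01 0.075 0 0 1" --pt "-0.01 0.075 0 0 1"

```text
time_s: 12.82
ee_pos: [603.2, 237.0, 196.2]
ee_rot: [-45.8, 90.0, -35.9]
force: [0.0, 0.5, -0.1]
gripper_width: 91.3
```

```bash
python3 - <<'E'
from look import *
st,f=look("w6",[("purge_key",6),("beaker_1",0),("timer_1",0)])
cv2.imwrite("pics/w6c.png",cv2.resize(f["img"][100:260,210:430],(770,560),interpolation=cv2.INTER_CUBIC))
E
```

```text
t 12.8167 tcp [603.2 237.  196.2] psi 99.89 q [ 20.4  25.5  80.9  -0.   73.5 -79.4] F [ 0.   0.5 -0.1] w 91.3
purge_key 0.63 [321.6 162.7] [599.3 235.8   6. ]
beaker_1 0.64 [182.5 213.3] [684.   92.9   0. ]
timer_1 0.72 [326.1  46.6] [486.3 220.5   0. ]
```

View pics/w6.png

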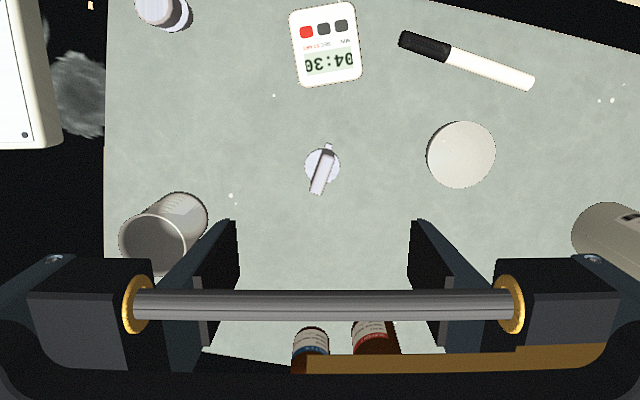

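View pics/w6c.png

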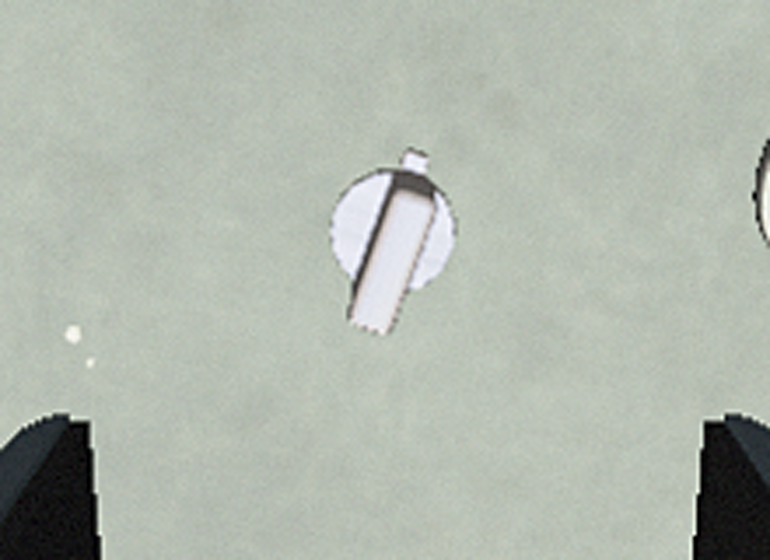

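```bash
python3 - <<'E'
from h import *
import pickle
st,f=pickle.load(open("pics/w6.pkl","rb"))
P=lambda c,z:pix2z(f,(210+c[0]/3.5-.5+.14,100+c[1]/3.5-.36),z,st)[:2]
a,b=P((415,195),68),P((371,327),68);print(a,b,(a+b)/2,np.hypot(*(a-b)),np.degrees(np.arctan2(*(b-a)[::-1])))
print("flange",P((393,229),34),P((330,229),34),P((457,229),34))
from ov import overlay
k=((a+b)/2).tolist(); 
th=np.linspace(0,2*np.pi,60)
ya=np.degrees(np.arctan2(*(b-a)[::-1]))
overlay("w6",k[0],k[1],ya,"pics/w6o.png",box=(270,110,370,210),s=6,extra=[[(17.5*np.cos(t),17.5*np.sin(t),34) for t in th],[(19,6,68),(-19,6,68),(-19,-6,68),(19,-6,68),(19,6,68)],[(-13,3.5,20),(-21,3.5,20),(-21,-3.5,20),(-13,-3.5,20)]])
E
```

```text
[578.28480995 238.14927004] [613.53037609 233.20279443] [595.90759302 235.67603224] 35.590975731388085 -7.988895503282696
flange [595.32806795 235.55655022] [598.32021968 218.50403103] [592.28096983 252.87691394]
```

View pics/w6o.png

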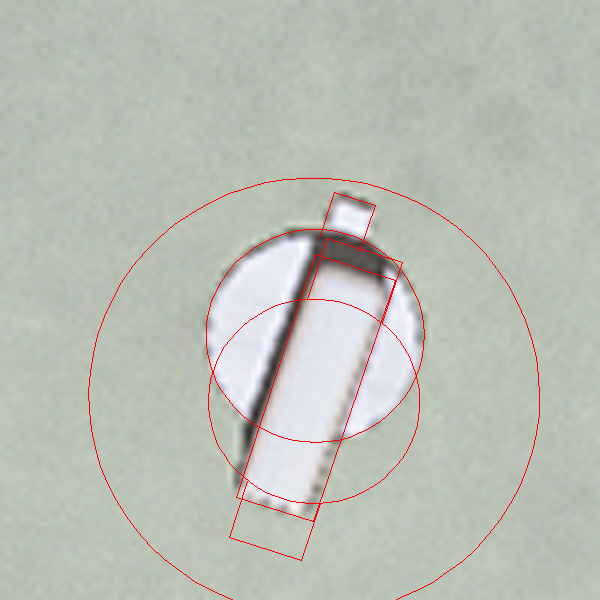

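Call:
play_rows --pt "-0.002 -0.001 0 -0.1 1" --pt "-0.004 -0.002 -0.01 -0.2 1" --pt "-0.006 -0.002 -0.03 -0.312 1" --pt "-0.006 -0.002 -0.065 -0.312 0.9" --pt "-0.006 -0.002 -0.1 -0.312 0.8" --pt "-0.006 -0.002 -0.13 -0.312 0.7" --pt "-0.006 -0.002 -0.15 -0.312 0.6" --pt "-0.006 -0.002 -0.158 -0.312 0.6"

```text
time_s: 13.68
ee_pos: [594.7, 235.3, 34.3]
ee_rot: [-151.8, 89.6, -159.7]
force: [-0.6, 0.4, -0.9]
gripper_width: 60.8
```

Call:
play_rows --pt "0 0 0 0 0.6" --pt "0 0 0 0 0.5" --pt "0 0 0 0 0.4" --pt "0 0 0 0 0.4" --pt "0 0 0 0 0.4" --pt "0 0 0 0 0.4" --pt "0 0 0 0 0.4" --pt "0 0 0 0 0.4"

```text
time_s: 14.35
ee_pos: [597.0, 236.5, 38.4]
ee_rot: [35.4, 90.0, 27.5]
force: [1.1, 0.4, -1.0]
gripper_width: 36.7
```

```bash
python3 - <<'E'
from look import *
st,f=look("w7",[])
E
```

```text
t 14.35 tcp [597.  236.5  38.4] psi 82.11 q [ 20.6  32.6  93.3   0.   54.1 -61.5] F [ 1.1  0.4 -1. ] w 36.7
```

View pics/w7.png

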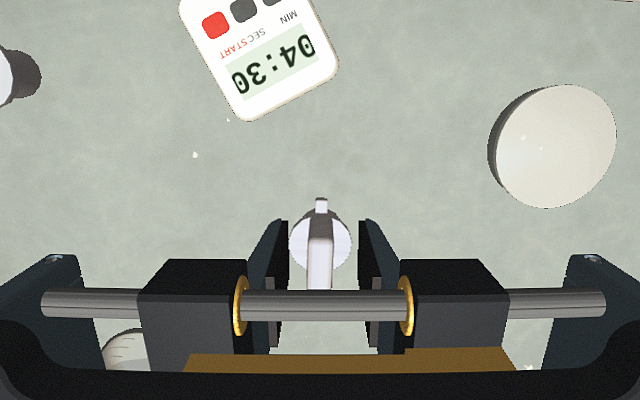

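Call:
play_rows --pt "0 -0.001 -0.001 0 0" --pt "0 -0.001 -0.001 0 0" --pt "0 -0.001 -0.001 0 0" --pt "0 -0.001 -0.001 0 0" --pt "0 -0.001 -0.001 0 0" --pt "0 -0.001 -0.001 0 0" --pt "0 -0.001 -0.001 0 0" --pt "0 -0.001 -0.001 0 0" --squeeze 40

```text
time_s: 15.07
ee_pos: [596.8, 235.5, 36.9]
ee_rot: [-178.6, 90.0, 173.5]
force: [-0.7, 1.0, -1.4]
gripper_width: 12.1
```

Call:
play_rows --pt "0 0 0 0 0" --pt "0 0 0 0 0" --pt "0 0 0.005 0 0" --pt "0 0 0.015 0 0" --pt "0 0 0.03 0 0" --pt "0 0 0.05 0 0" --pt "0 0 0.07 0 0" --pt "0 0 0.09 0 0"

```text
time_s: 15.73
ee_pos: [596.9, 235.5, 128.9]
ee_rot: [32.4, 89.9, 24.5]
force: [-0.1, 0.5, -1.7]
gripper_width: 11.7
```

```bash
python3 - <<'E'
from look import *
st,f=look("w8",[])
E
```

```text
t 15.7333 tcp [596.9 235.5 128.9] psi 82.11 q [ 20.5  27.6  87.5   0.   64.8 -61.6] F [-0.1  0.5 -1.7] w 11.7
```

View pics/w8.png

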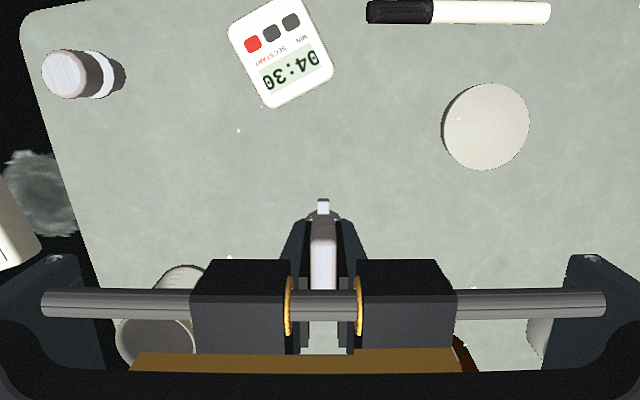

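```bash
python3 - <<'E'
from ov import *
st,f=pickle.load(open("pics/w8.pkl","rb"))
e=st["ee_pos"]; z=e[2]-31; th=np.linspace(0,2*np.pi,60)
overlay("w8",e[0],e[1],-7.9,"pics/w8o.png",box=(270,180,380,280),s=6,extra=[[(17.5*np.cos(t),17.5*np.sin(t),z+28) for t in th],[(19,6,z+62),(-19,6,z+62),(-19,-6,z+62),(19,-6,z+62),(19,6,z+62)],[(-13,3.5,z+14),(-21,3.5,z+14),(-21,-3.5,z+14),(-13,-3.5,z+14)]])
E
```

```text
(no output)
```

View pics/w8o.png

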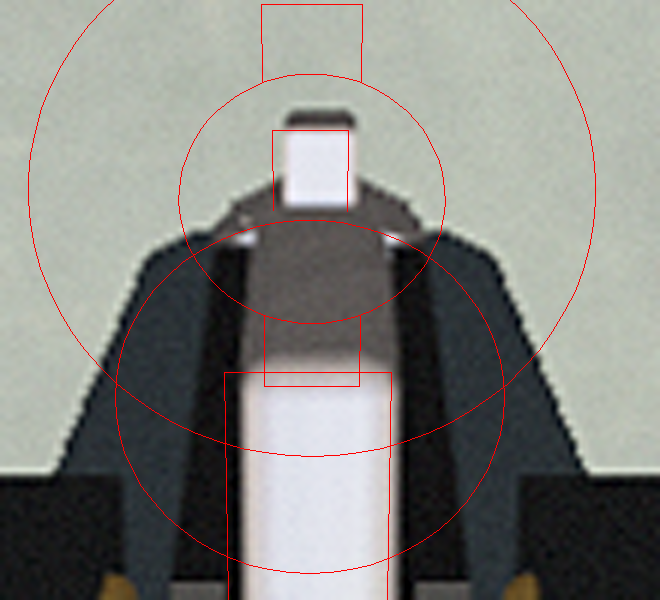

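Call:
play_rows --pt "-0.003 -0.03 0.005 0.03 0" --pt "-0.006 -0.066 0.01 0.07 0" --pt "-0.01 -0.103 0.01 0.11 0" --pt "-0.013 -0.141 0.01 0.15 0" --pt "-0.016 -0.179 0.01 0.19 0" --pt "-0.02 -0.217 0.01 0.23 0" --pt "-0.023 -0.255 0.01 0.27 0" --pt "-0.026 -0.29 0.01 0.312 0"

```text
time_s: 16.45
ee_pos: [570.4, -56.6, 137.6]
ee_rot: [-26.3, 89.9, -16.2]
force: [0.1, -0.1, -1.5]
gripper_width: 11.8
```

Call:
play_rows --pt "-0.0016 -0.025 0 0 0" --pt "-0.004 -0.048 0 0 0" --pt "-0.005 -0.062 -0.004 0 0" --pt "-0.0056 -0.0685 -0.008 0 0" --pt "-0.0056 -0.0685 -0.014 0 0" --pt "-0.0056 -0.0685 -0.02 0 0" --pt "-0.0056 -0.0685 -0.022 0 0" --pt "-0.0056 -0.0685 -0.022 0 0"

```text
time_s: 17.12
ee_pos: [564.8, -121.6, 113.9]
ee_rot: [146.0, 89.9, 156.0]
force: [0.9, -0.0, -1.1]
gripper_width: 11.7
```

```bash
python3 - <<'E'
from look import *
st,f=look("w9",[])
cv2.imwrite("pics/w9c.png",cv2.resize(f["img"][150:290,230:410],(771,600),interpolation=cv2.INTER_CUBIC))
st,f=look("s9",[],"side")
p=proj(f,[[565,-123,75]])[0].astype(int);print(p)
cv2.imwrite("pics/s9c.png",cv2.resize(f["img"][p[1]-60:p[1]+40,p[0]-60:p[0]+60],(720,600),interpolation=cv2.INTER_CUBIC))
E
```

```text
t 17.1167 tcp [ 564.8 -121.6  113.9] psi 100.07 q [ -13.3   23.2   97.6    0.    59.4 -113.4] F [ 0.9 -0.  -1.1] w 11.7
t 17.1667 tcp [ 565.1 -121.8  114.4] psi 100.07 q [ -13.3   23.1   97.5    0.    59.4 -113.4] F [ 0.5 -1.  -0.5] w 11.7
[335 172]
```

View pics/w9c.png

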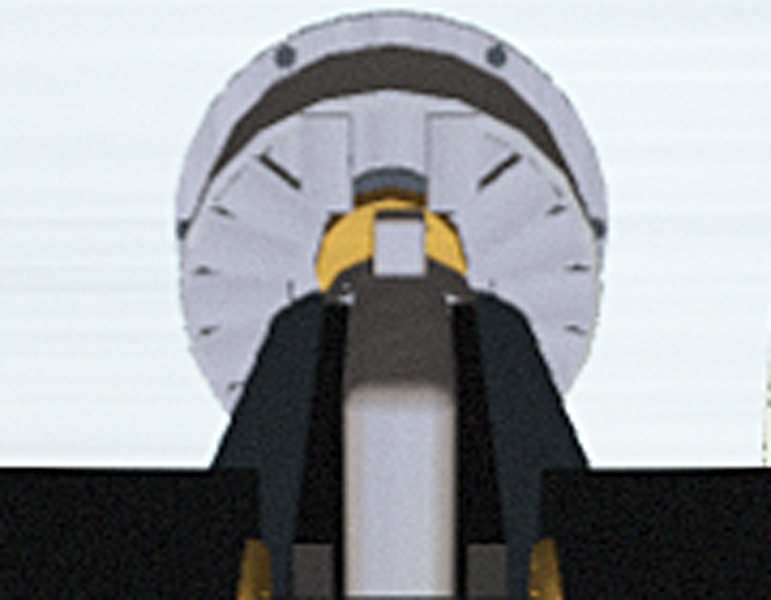

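View pics/s9c.png

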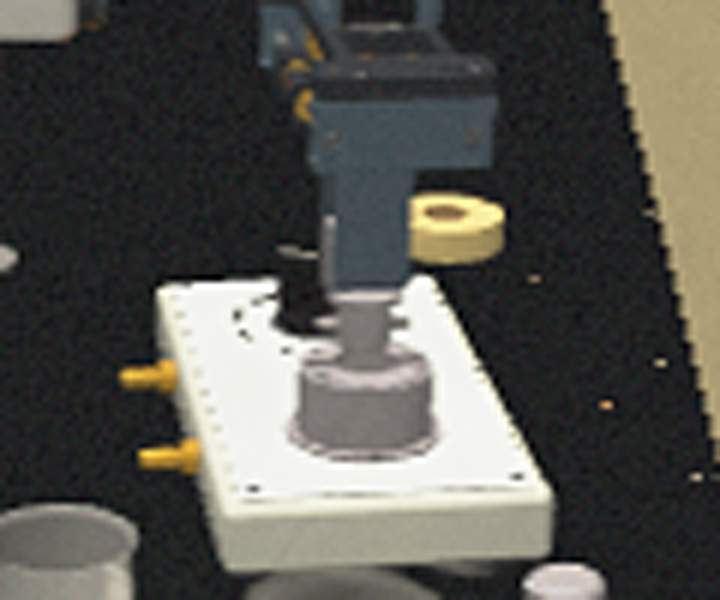

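Call:
play_rows --pt "0.0002 -0.0012 0 0 0" --pt "0.0002 -0.0012 0 0 0" --pt "0.0002 -0.0012 -0.002 0 0" --pt "0.0002 -0.0012 -0.005 0 0" --pt "0.0002 -0.0012 -0.008 0 0" --pt "0.0002 -0.0012 -0.011 0 0" --pt "0.0002 -0.0012 -0.014 0 0" --pt "0.0002 -0.0012 -0.016 0 0" --squeeze 50

```text
time_s: 17.88
ee_pos: [565.2, -124.2, 98.4]
ee_rot: [149.9, 90.0, 159.9]
force: [-0.1, 0.1, -0.4]
gripper_width: 11.9
```

Call:
play_rows --pt "0 0 -0.001 0 0" --pt "0 0 -0.002 0 0" --pt "0 0 -0.003 0 0" --pt "0 0 -0.004 0 0" --pt "0 0 -0.005 0 0" --pt "0 0 -0.005 0 0" --pt "0 0 -0.005 0 0" --pt "0 0 -0.005 0 0"

```text
time_s: 18.55
ee_pos: [565.5, -124.2, 94.1]
ee_rot: [8.7, 90.0, 18.7]
force: [-0.5, 0.5, 0.7]
gripper_width: 11.6
```

```bash
python3 - <<'E'
from look import *
st,f=look("w10",[])
cv2.imwrite("pics/w10c.png",cv2.resize(f["img"][150:290,230:410],(771,600),interpolation=cv2.INTER_CUBIC))
print(st["torque"])
E
```

```text
t 18.55 tcp [ 565.5 -124.2   94.1] psi 99.98 q [ -13.5   24.3   98.9    0.    56.7 -113.5] F [-0.5  0.5  0.7] w 11.6
[0.1209593  0.10197003 0.02656503]
```

View pics/w10c.png

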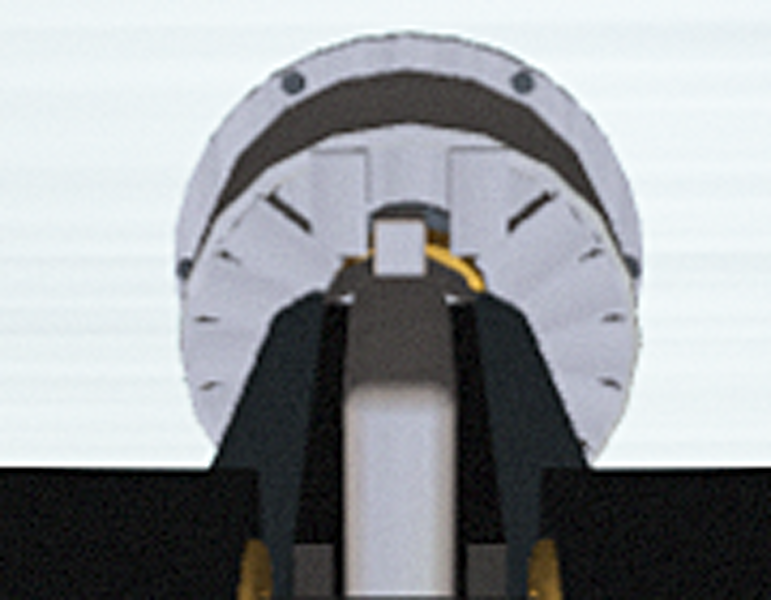

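Call:
play_rows --pt "-0.0001 0.0006 0 0 0" --pt "-0.0002 0.0012 0 0 0" --pt "-0.0002 0.0012 -0.002 0 0" --pt "-0.0002 0.0012 -0.004 0 0" --pt "-0.0002 0.0012 -0.006 0 0" --pt "-0.0002 0.0012 -0.008 0 0" --pt "-0.0002 0.0012 -0.0095 0 0" --pt "-0.0002 0.0012 -0.0105 0 0"

```text
time_s: 19.27
ee_pos: [565.6, -123.2, 84.0]
ee_rot: [-23.8, 90.0, -13.8]
force: [-1.9, 0.3, 7.6]
gripper_width: 11.5
```

```bash
python3 - <<'E'
from look import *
st,f=look("w11",[])
cv2.imwrite("pics/w11c.png",cv2.resize(f["img"][150:290,230:410],(771,600),interpolation=cv2.INTER_CUBIC))
print(st["torque"])
E
```

```text
t 19.2667 tcp [ 565.6 -123.2   84. ] psi 99.98 q [ -13.4   24.9   99.6   -0.    55.4 -113.4] F [-1.9  0.3  7.6] w 11.5
[0.00580464 0.36380926 0.00145619]
```

View pics/w11c.png

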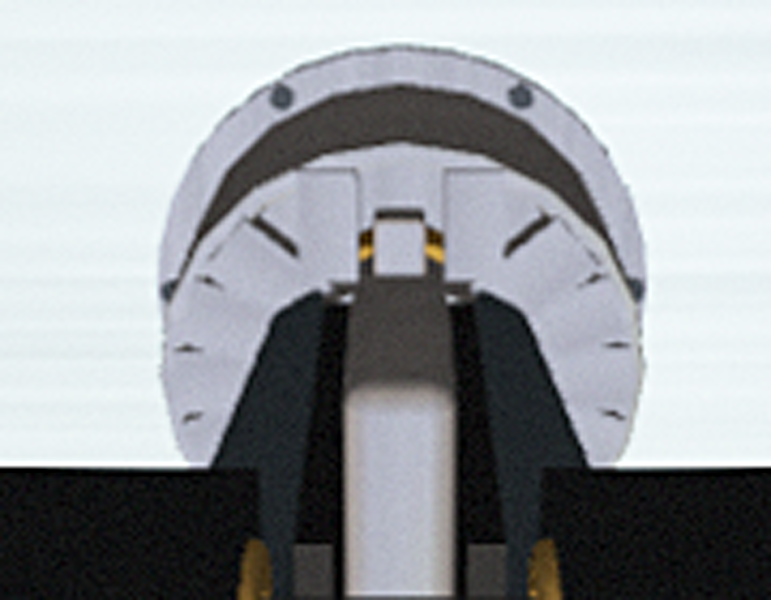

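Call:
play_rows --pt "0 0 -0.0005 0 0" --pt "0 0 -0.001 0 0" --pt "0 0 -0.0015 0 0" --pt "0 0 -0.002 0 0" --pt "0 0 -0.0025 0 0" --pt "0 0 -0.0028 0 0" --pt "0 0 -0.003 0 0" --pt "0 0 -0.003 0 0"

```text
time_s: 19.98
ee_pos: [565.6, -123.2, 83.0]
ee_rot: [-23.5, 89.9, -13.5]
force: [-4.0, -0.0, 17.4]
gripper_width: 11.7
```

```bash
python3 - <<'E'
from look import *
st,f=look("w12",[])
cv2.imwrite("pics/w12c.png",cv2.resize(f["img"][150:290,230:410],(771,600),interpolation=cv2.INTER_CUBIC))
print(st["torque"])
st,f=look("s12",[],"side")
cv2.imwrite("pics/s12c.png",cv2.resize(f["img"][112:212,275:395],(720,600),interpolation=cv2.INTER_CUBIC))
E
```

```text
t 19.9833 tcp [ 565.6 -123.2   83. ] psi 99.98 q [ -13.4   25.    99.8   -0.    55.2 -113.4] F [-4.  -0.  17.4] w 11.7
[0.13735423 1.0007102  0.00757802]
t 20.0333 tcp [ 565.6 -123.1   83. ] psi 99.98 q [ -13.4   25.    99.8    0.    55.2 -113.4] F [-4.3  0.1 16.8] w 11.6
```

View pics/w12c.png

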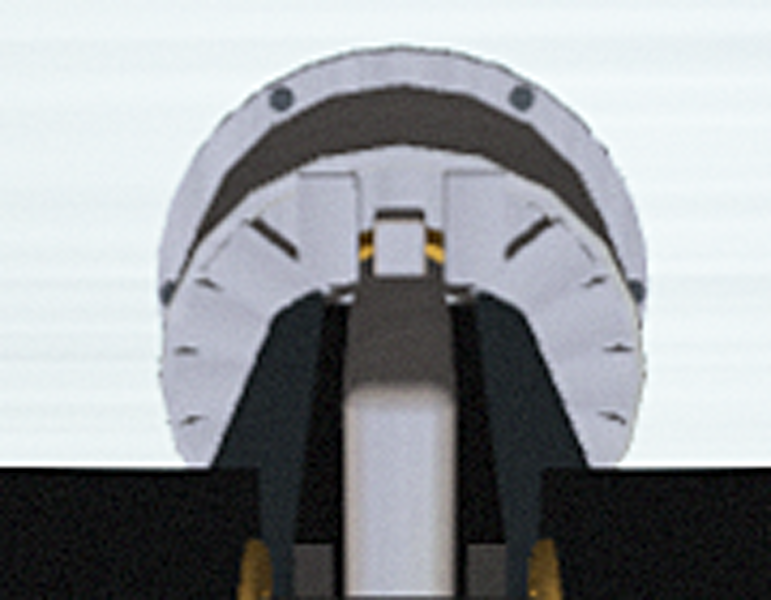

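View pics/s12c.png

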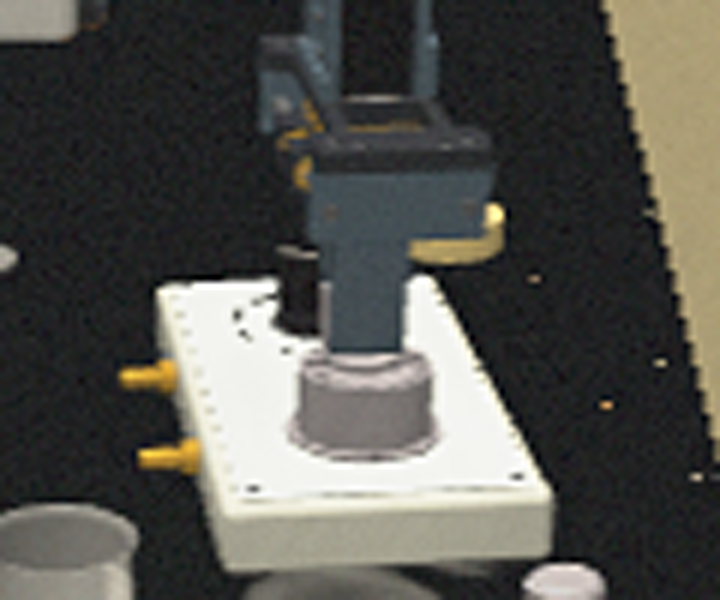

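Call:
play_rows --pt "-0.0003 0 0 0 0" --pt "-0.0006 0 0 -0.05 0" --pt "-0.0006 0 0 -0.13 0" --pt "-0.0006 0 0 -0.22 0" --pt "-0.0006 0 0 -0.31 0" --pt "-0.0006 0 0 -0.4 0" --pt "-0.0006 0 0 -0.49 0" --pt "-0.0006 0 0 -0.57 0"

```text
time_s: 20.75
ee_pos: [566.2, -123.4, 83.0]
ee_rot: [7.9, 89.7, -15.0]
force: [-1.7, -0.8, 14.4]
gripper_width: 11.9
```

```bash
python3 - <<'E'
from look import *
st,f=look("w13",[])
print(st["torque"])
E
```

```text
t 20.75 tcp [ 566.2 -123.4   83. ] psi 67.11 q [-13.4  24.9  99.8  -0.   55.  -80.5] F [-1.7 -0.8 14.4] w 11.9
[6.98520363e-05 4.86101676e-01 1.17204041e-01]
```

View pics/w13.png

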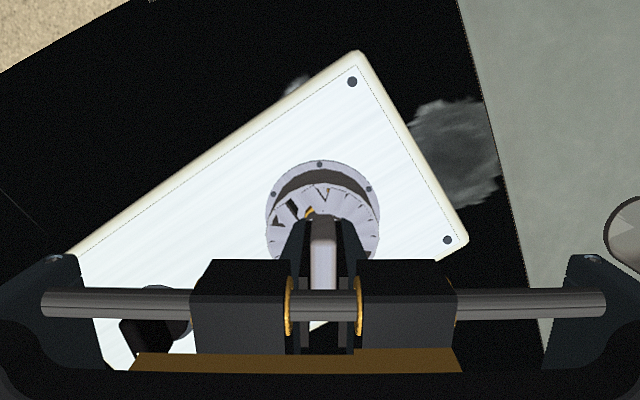

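Turned 33° and still home (z 83.0); continuing.

Call:
play_rows --pt "0 0 0 -0.09 0" --pt "0 0 0 -0.18 0" --pt "0 0 0 -0.27 0" --pt "0 0 0 -0.36 0" --pt "0 0 0 -0.45 0" --pt "0 0 0 -0.54 0" --pt "0 0 0 -0.63 0" --pt "0 0 0 -0.72 0"

```text
time_s: 21.47
ee_pos: [565.5, -124.4, 83.0]
ee_rot: [19.4, 89.8, -44.7]
force: [-3.7, -3.8, 16.0]
gripper_width: 11.4
```

Call:
play_rows --pt "0 0 -0.0005 -0.07 0" --pt "0 0 -0.0005 -0.14 0" --pt "0 0 -0.0005 -0.2 0" --pt "0 0 -0.0005 -0.25 0" --pt "0 0 -0.0005 -0.28 0" --pt "0 0 -0.0005 -0.3 0" --pt "0 0 -0.0005 -0.31 0" --pt "0 0 -0.0005 -0.31 0"

```text
time_s: 22.13
ee_pos: [565.1, -124.6, 83.0]
ee_rot: [26.6, 89.8, -55.0]
force: [-5.7, -3.6, 19.8]
gripper_width: 11.9
```

```bash
python3 - <<'E'
from look import *
st,f=look("w14",[])
print(st["torque"])
st,f=look("s14",[],"side")
cv2.imwrite("pics/s14c.png",cv2.resize(f["img"][112:212,275:395],(720,600),interpolation=cv2.INTER_CUBIC))
E
```

```text
t 22.1333 tcp [ 565.1 -124.6   83. ] psi 8.4 q [-13.5  24.9  99.8  -0.2  55.1 -21.8] F [-5.7 -3.6 19.8] w 11.9
[-0.68195369  1.09093319  0.33312289]
t 22.1833 tcp [ 565.1 -124.6   83. ] psi 8.41 q [-13.5  24.9  99.8  -0.2  55.1 -21.8] F [-4.7 -3.8 19.6] w 11.7
```

View pics/w14.png

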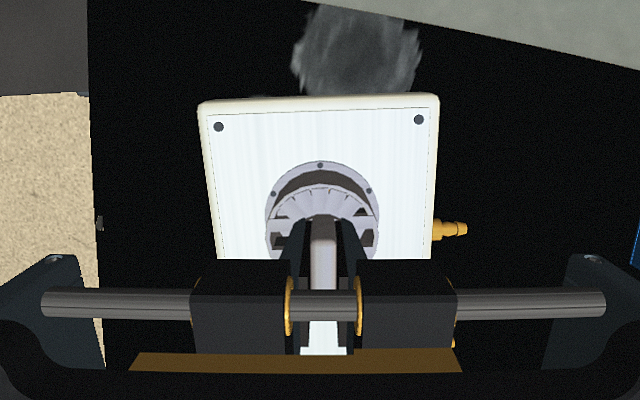

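View pics/s14c.png

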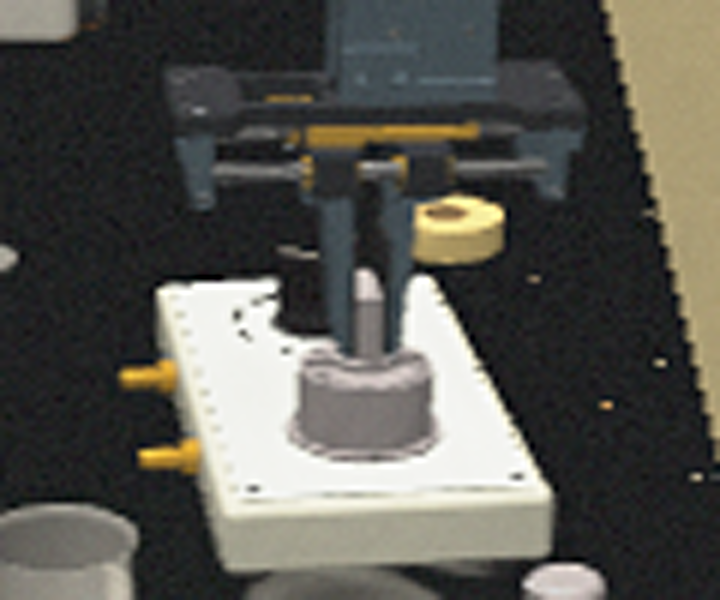

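```bash
python3 - <<'E'
from look import *
st,f=look("t15",[],"top")
cv2.imwrite("pics/t15c.png",cv2.resize(f["img"][150:280,200:480],(800,371),interpolation=cv2.INTER_CUBIC))
print(st["qvel"].round(2))
E
```

```text
t 22.2333 tcp [ 565.1 -124.6   83. ] psi 8.41 q [-13.5  24.9  99.8  -0.2  55.1 -21.8] F [-5.4 -2.8 18.8] w 11.6
[ 0.1   0.05  0.06  0.05 -0.05  0.05]
```

View pics/t15c.png

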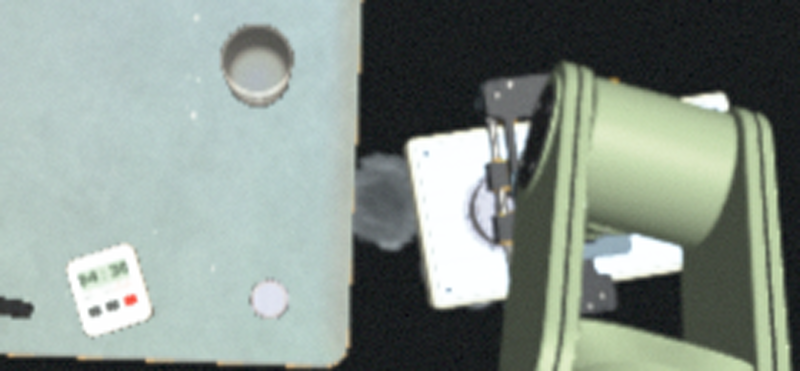

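Call:
play_rows --pt "0 0 0 0 0" --pt "0 0 0 0 0" --pt "0 0 0 0 0" --pt "0 0 0 0 0" --pt "0 0 0 0 0" --pt "0 0 0 0 0" --pt "0 0 0 0 0" --pt "0 0 0 0 0"

```text
time_s: 22.95
ee_pos: [565.1, -124.6, 83.0]
ee_rot: [27.7, 89.8, -53.9]
force: [-5.9, -3.1, 19.4]
gripper_width: 11.9
```

```bash
python3 -c "
from h import *
s=sensors.state();print(s['time_s'],s['ee_pos'],s['force'],s['torque'],s['gripper_width']);print(job_done())"
```

```text
22.95 [ 565.11731512 -124.57527255   82.98734918] [-5.90315267 -3.05648166 19.3513732 ] [-0.59836848  1.15901221  0.25101536] 11.941261752711911
the job is handed in; nothing more can be done
None
```

I finished the task and handed it in at about 23 s; the hand-in gave no verdict.

**What I did:**
- **Dial:** I turned it from one dot to three dots; a wrist picture after letting go showed the white line on the three-dot mark.
- **Key:** I gripped the purge key by its wing, put its lugs through the notches and pushed it fully home. I then turned it clockwise to the stop and left it gripped there.

**Last checks:**
- **Home:** the tool tip stayed at 83.0 mm, the height at which the flange should sit on the port face. The upward push was about 19 N, against about 9 N from the spring alone.
- **Turned:** the tool turned 91.6° from the notch position. The reaction torque of 0.25–0.33 N m fits the key being against the stop.
- **Grip:** the squeeze was set to 50 N and the opening read 11.9 mm, against the 12 mm wing. The tool tip did not move through the final hold.

**Checks that were less clean or not possible:**
- The tool drifted about 1.6 mm sideways from my estimate of the port axis during the turn, with about 6 N of side load. The limit is 5 mm.
- The camera read about 1 mm off from positions found by touch; I corrected for this.
- The arm hid the dial in the last top picture, so I could not look at it again after the turn.
- The beaker, timer and round-headed plug looked undisturbed in that picture. The petri dish was outside my crop and the marker only partly in it, but nothing went near either.

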